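# Washed filter bowls onto drying posts

### The job

Two air-filter bowls have been washed and lie in the wire cradles. Turn each one upside down and lower it gently over the drying post that suits it, the wide bowl on the thick post and the slim bowl on the thin post, until its rim rests on the post's support arms. Keep the clean bowls off the dirty bench, and leave the grease tin, the roll of tape and the white pipe sleeve where they are.

Things in the scene. Friction and masses are not known exactly. Their poses are not given: they have to be found in the camera images.
- wide_bowl: wide pale, bare aluminium filter bowl: straight round cup, outside diameter 58 mm, inside 50, length 105, closed end 6 mm thick with a brass boss standing 6 mm out, about 0.16 kg. Origin: centre of the closed end's outer face; z runs along the axis to the open mouth (rim at 105 mm). Starts loose in cradle_a, mouth sloping down 20 degrees and pointing to the robot's left or half back towards it, against two bent-up wire ends
- slim_bowl: slim pale, bare aluminium filter bowl, same shape and length: outside diameter 42 mm, inside 34, length 105, about 0.11 kg. Origin: centre of the closed end's outer face; z runs along the axis to the open mouth. Starts in cradle_b in the same way. Both bowls are well gripped across the diameter about 35 mm from the closed end, from above with the fingers tilted over towards the mouth
- wide_bowl_rim (a point): centre of the wide bowl's open mouth, in the plane of the rim
- slim_bowl_rim (a point): centre of the slim bowl's open mouth, in the plane of the rim
- thick_post: fixed upright drying post of grey plastic, diameter 38 mm; rounded tip, tapering over the top 15 mm, 120 mm above the bench. With tops 50 mm above the bench four support arms stick out like a cross to 36 mm from the axis; the bowl's rim rests on them. Round steel base of 90 mm diameter. Origin: centre of the base's underside, z up
- thin_post: fixed upright drying post like the thick one and of the same heights, but only 22 mm in diameter, support arms to 28 mm from the axis. Origin at the centre of the base's underside, z up
- thick_post_seat (a point): point on the thick post's axis at the height of the top of its support arms, 50 mm above the bench
- thin_post_seat (a point): point on the thin post's axis at the height of the top of its support arms, 50 mm above the bench
- cradle_a: fixed wire cradle in which the wide bowl lies: steel base plate 150 x 56 x 6 mm and two bent wires of 8 mm, 28 mm apart, sloping down 20 degrees along its x. Origin at the centre of the plate's underside, z up, x towards the low end where the mouth points
- cradle_b: fixed wire cradle in which the slim bowl lies, same as the other. Origin at the centre of the plate's underside, z up, x towards the low end
- grease_tin: bystander: small upright tin of grease, 67 mm diameter, 91 mm high, origin at the centre of its underside
- tape_roll: bystander: pale roll of tape lying flat, 80 mm diameter, 18 mm high, origin at the centre of its underside
- pipe_sleeve: bystander: white pipe sleeve lying on its side, 73 mm across, 75 mm high, origin at the centre of its underside
Not all that is in view belongs to the job. What is shaped like the thick_post but orange is not meant.

How it is judged:
By the outcome, as a careful person would: the job done as asked, in the order asked, and still so for the second after the job is handed in, with the robot touching nothing.
It also fails if it takes over 72 s, if anything falls off the work surface, if the arm or the gripper's body presses on something with over 40 N, if the wrist force passes 120 N, or if a joint passes its speed limit or range.

### The arm

A 6-joint arm with a two-finger parallel gripper is mounted at the origin on a cart in front of the work surface, level with it; the furniture and walls round the work are solid. World frame = base frame: x ahead of the robot, y to its left, z up, the work surface at z = 0. Lengths are in mm, angles in degrees, forces in N, time in s.
With the tool pointing down it reaches from about 300 to 850 mm from the base axis. Payload 4.2 kg.
Tool frame: the origin (TCP) lies at the very end of the fingers, on their centre line; the grasp point (between the pads) lies 19 mm behind it; z points along the fingers, y is the line along which they close (so a half turn about z gives the same grasp; the last joint's range is limited). The gripper opens to 91 mm and grips with 3 to 60 N. Pads are 32 mm wide; open, the fingers measure 118 mm over their backs; the gripper's body (76 mm by 178 mm) begins 60 mm behind the grasp point.
Start: joints at [-72.135, 18.312, 89.639, -0, 72.044, -1.146], TCP at [187.307, -543.654, 213.976] pointing down, gripper open.
Joint ranges: [-177.97, 177.97], [-48.28, 115.42], [12.27, 149.76], [-77.06, 257.06], [2.81, 150.46], [-146.56, 146.56]. Speed limits (degrees/s): [147.25, 147.25, 180, 180, 180, 180].

### API

Orientations are given as [roll, pitch, yaw] about the fixed x, y, z axes, in that order (R = Rz(yaw) Ry(pitch) Rx(roll)).
In Python, from workcell import * gives the robot as it stands.
- The arm moves only by the tool move_arm, never from a script. Its argument "motion" is a list of rows, each a list of 3 entries, a list of its own where there are three numbers: the finger opening in mm, from 0 to 91.2, then the shift along the world's x, y, z in units of 25 mm (1.0 is 25 mm), then the turn, a rotation vector about the world's x, y, z in units of 4 degrees (1.0 is 4 degrees). In form: [[grip, [x, y, z], [ax, ay, az]], ...]. A call has 1 to 20 rows; each row shifts and turns the commanded pose from where the row before left it; what a row does not reach is not made up. A row lasts 1/12 s, in which the tool goes at most 41.7 mm and 7.16 degrees, less where a joint would pass 70% of its speed; a pose out of reach is approached as far as the arm can. A call with a number of a shift or a turn outside -1 to 1 is refused whole. A call with a gripper value outside its range is refused whole. The fingers move at their own pace and stop on an object; "grip_force" is the grip in N (left out, the last holds). Time passes only in rows, so rows that do not move let the fingers close. It gives the time, the measured TCP pose, the force, the opening and the grip force at its end, in the units of the state.
- state(): the state, without advancing time (a new reading comes with each control period).
- grab_frame(name): name is "side" or "top"; returns the picture (480x640x3 uint8, blue, green, red); there is no depth.
- camera_info(name): a dict with "fx", "fy", "cx", "cy" (pixels), "k1" (the pictures are not rectified: a ray, as slopes to the right and down, at radius r is drawn at 1 + k1 r^2 times it, then the intrinsics apply), "rvec" (rotation vector, rad) and "tvec" (3), from world to camera coordinates, as OpenCV has them. Camera axes: x right, y down, z forward; pixel columns grow to the right and rows downward; lengths in mm; the calibration is good to about 2 mm. A picture is of the moment at which its call begins. camera_info takes no time and is no camera call.
- job_done(): hands the job in; it is judged then, once.
The state is a dict: "time_s": time; "qpos": joint angles; "qvel": joint speeds; "effort": joint torques, N m; "ee_pos": TCP position; "ee_rot": TCP orientation; "force": force on the tool from outside, world axes, zero at the start; "torque": the same for the moment, N m; "gripper_width": finger opening in mm; "gripper_force": force on a finger pad.
Only numpy, scipy, OpenCV 4.12 (cv2) and the standard library are available. Lean on these libraries where they do the work, as an engineer would, in place of code of your own. Each camera call takes 0.05 s, during which the arm holds its last target. There are 200 camera calls.

## Working session

There is one attempt and no reset: what is moved stays moved. The work goes in short steps, Python scripts to look and compute and a tool call to move; the robot and the scene stay as the last step left them, time stands still between calls to the robot, and variables do not carry over. Pictures are saved under pics/ and viewed, at most 10 in all, crops included, and the job is handed in when it is done.

Besides the shell and the picture viewer there is one more tool, called after "Emit:" in YAML: its name, and indented under it one key for each argument. move_arm: Moves the arm, as the interface text tells. Shifts and turns lie within -1 to 1; 1 stands for 25 mm of shift or 4 degrees of turn. Its arguments: {"type":"object","properties":{"motion":{"type":"array","items":{"type":"array"}},"grip_force":{"type":"number"}},"required":["motion"]}

```bash
ls; mkdir -p pics
python3 - <<'E'
from workcell import *
import cv2
for n in("side","top"):
    cv2.imwrite(f"pics/{n}0.png",grab_frame(n)); print(n,camera_info(n))
s=state();print(s["time_s"],s["ee_pos"],s["ee_rot"],s["force"],s["gripper_width"])
E
```

```text
pics
side {'fx': 558.8259305200202, 'fy': 558.8259305200202, 'cx': 316.9149635281628, 'cy': 243.19973041805244, 'k1': -0.10545351661648876, 'rvec': array([ 0.12139595,  2.86627675, -1.22794043]), 'tvec': array([ 576.33310037,   11.45073019, 1370.92422516])}
top {'fx': 440.3318044681229, 'fy': 440.3318044681229, 'cx': 331.792030511284, 'cy': 238.855813196632, 'k1': -0.10922019628758645, 'rvec': array([ 2.15271476, -2.17262458,  0.12404299]), 'tvec': array([  22.67907715,  607.81003954, 1193.05764676])}
0.1 [ 187.17345813 -543.21176936  213.21506241] [-1.79909859e+02 -6.75144064e-04  1.90138210e+01] [-0.04404578 -0.2898567   0.11827718] 91.2202774764873
```

View pics/top0.png

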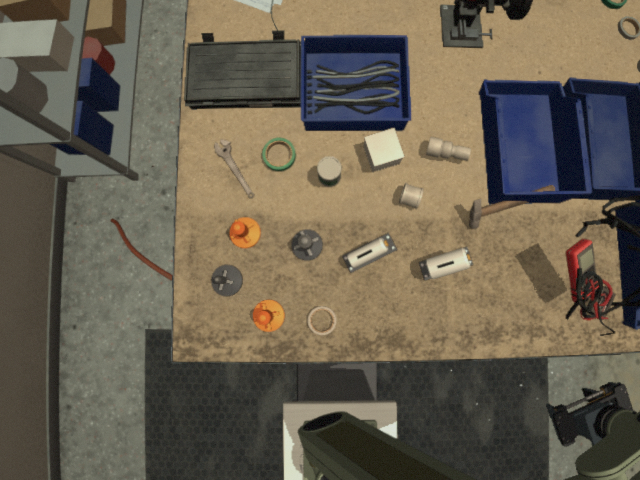

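View pics/side0.png

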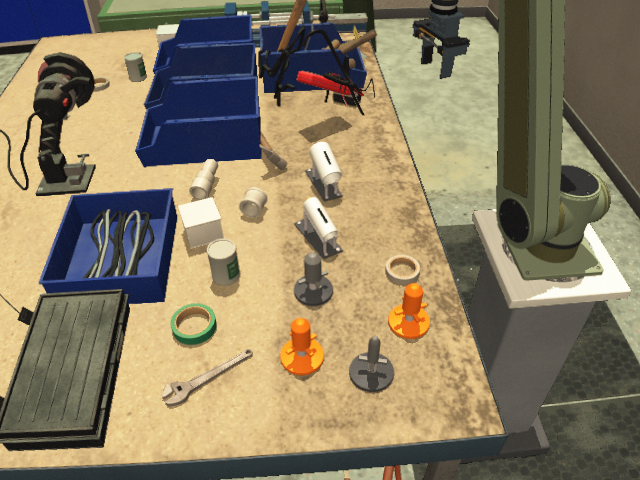

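The top view shows the grey posts at (307,244) and (226,280), with orange decoys at (244,232) and (268,316). The bowls are at (370,252) and (446,263); the wider one looks like (446,263). I'll check in enlarged crops.

Run:
```python
import cv2
t=cv2.imread("pics/top0.png");s=cv2.imread("pics/side0.png")
cv2.imwrite("pics/c1.png",cv2.resize(t[225:300,330:480],None,fx=5,fy=5,interpolation=2))
cv2.imwrite("pics/c2.png",cv2.resize(s[135:265,280:360],None,fx=4.5,fy=4.5,interpolation=2))
a=cv2.resize(t[225:305,200:340],None,fx=5,fy=5,interpolation=2)
cv2.imwrite("pics/c3.png",a)
cv2.imwrite("pics/c4.png",cv2.resize(s[240:395,275:435],None,fx=3.8,fy=3.8,interpolation=2))
```

```text
(no output)
```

View pics/c1.png

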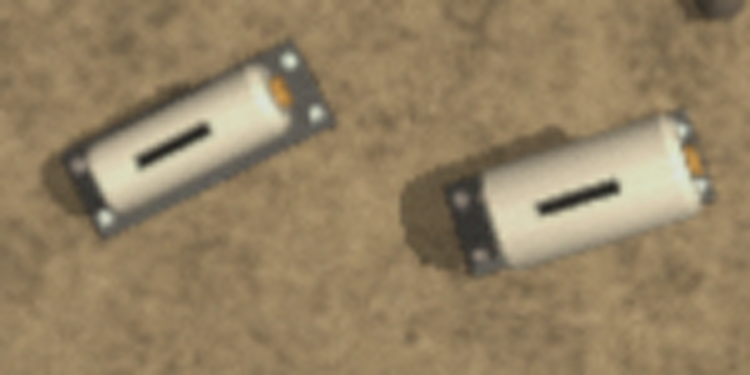

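View pics/c2.png

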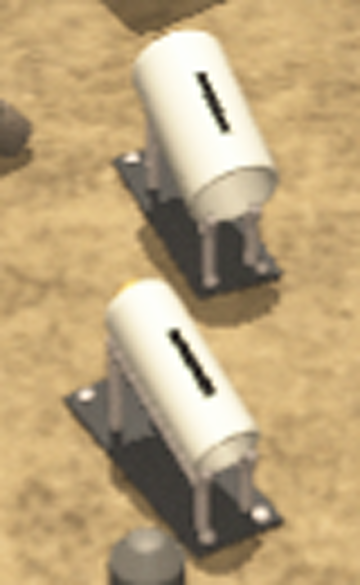

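View pics/c3.png

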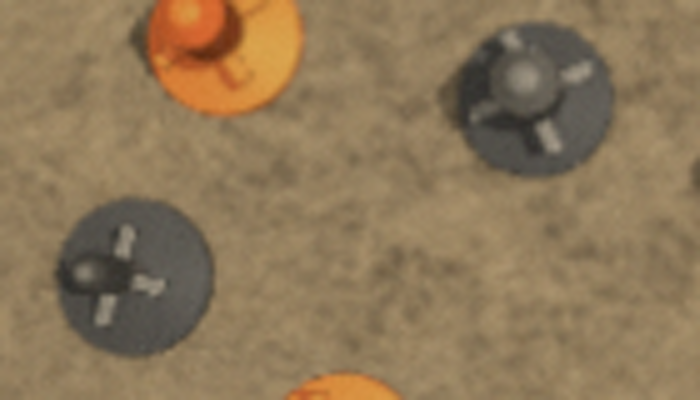

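View pics/c4.png

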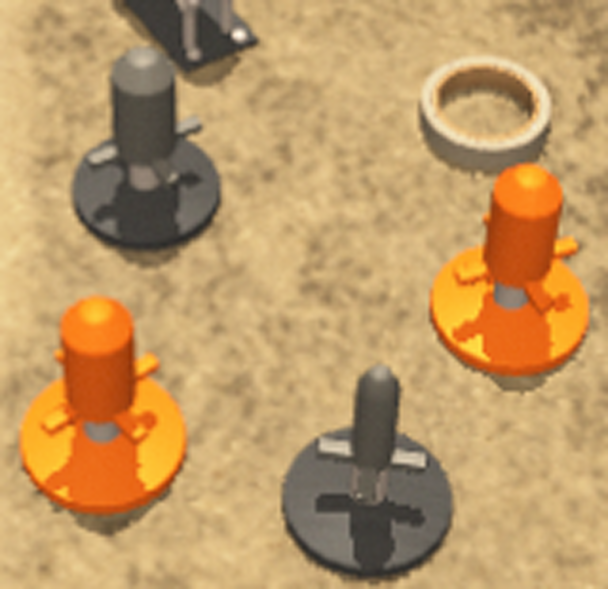

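Candidates: bowls at top (446,263), about 19 px wide, and (370,252), about 13 px wide. The first is the wide bowl and the second the slim one. Their mouths point left and slightly back. The grey thick post is at top (307,245) and side (313,290). The grey thin post is at top (227,280) and side (372,370). The same shapes in orange are decoys.

Next I fit their poses.

```bash
cat > h.py <<'E'
from workcell import *
import cv2, numpy as np
from scipy.optimize import least_squares, minimize
from scipy.spatial.transform import Rotation as Rot
C={n:camera_info(n) for n in("top","side")}
def proj(n,P):
    c=C[n];K=np.array([[c["fx"],0,c["cx"]],[0,c["fy"],c["cy"]],[0,0,1.]])
    return cv2.projectPoints(np.float64(P).reshape(-1,1,3),c["rvec"],c["tvec"],K,np.array([c["k1"],0,0,0.]))[0][:,0]
def point(obs,x0=(350,0,50)): # obs: {cam:px}; least-squares point
    r=least_squares(lambda p:np.concatenate([(proj(n,p)[0]-o) for n,o in obs.items()]),x0)
    return r.x,np.abs(r.fun).max()
def onplane(n,px,z):
    return least_squares(lambda p:proj(n,[p[0],p[1],z])[0]-px,(350,0)).x
def bowlhull(n,p,d,ps=1,a=(0,105)):
    d=d/np.linalg.norm(d);u=np.cross(d,[0,0,1.]);u/=np.linalg.norm(u);v=np.cross(d,u)
    return u,v,d
def hull(n,o,d,R,S,off):
    u,v,d=bowlhull(n,o,d);t=np.linspace(0,2*np.pi,40)[:,None]
    P=np.vstack([o+d*l+R*(np.cos(t)*u+np.sin(t)*v) for l in(0,105)])
    return cv2.convexHull(np.float32((proj(n,P)-off+.5)*S-.5))
E
python3 - <<'E'
from h import *
def cr(x,y,k,o): return (np.array([x,y])+.5)/k-.5+np.array(o)
# posts
T=lambda x,y:cr(x,y,5,(200,225)); S=lambda x,y:cr(x,y,3.8,(275,240))
for nm,bt,tt,bs,ts in(("thick",(536,100),(524,79),(146,188),(143,53)),("thin",(135.5,277),(89,271),(367,499),(377,370))):
    print(nm,"base top",onplane("top",T(*bt),4),"side",onplane("side",S(*bs),4),"tip top",onplane("top",T(*tt),118),"side",onplane("side",S(*ts),118),"tri",point({"top":T(*tt),"side":S(*ts)}))
# bowls: hand-read hull fit via masks
img={n:cv2.imread(f"pics/{n}0.png") for n in C}
boxes={"wide":{"top":(415,240,65,40),"side":(305,138,42,48)},"slim":{"top":(338,232,60,40),"side":(300,193,42,55)}}
for nm,R,x0 in(("wide",29,None),("slim",21,None)):
    M={}
    for n,(x,y,w,h) in boxes[nm].items():
        c=cv2.resize(img[n][y:y+h,x:x+w],None,fx=5,fy=5,interpolation=2).astype(int)
        m=((c.min(2)>125)).astype(np.uint8)
        m=cv2.morphologyEx(m,cv2.MORPH_OPEN,np.ones((25,25)))
        k,l,s,_=cv2.connectedComponentsWithStats(m); m=(l==1+s[1:,4].argmax()).astype(np.uint8)
        cs=max(cv2.findContours(m,0,2)[0],key=cv2.contourArea)
        m=cv2.drawContours(m*0,[cs],-1,1,-1); M[n]=m; print(nm,n,m.sum(),cv2.minAreaRect(cs))
        cv2.imwrite(f"pics/m_{nm}_{n}.png",np.hstack([c,np.repeat(m[...,None]*255,3,2)]))
    def cost(p,out=False):
        o=p[:3]; yaw,sl=np.radians(p[3:5]); d=np.array([np.cos(yaw)*np.cos(sl),np.sin(yaw)*np.cos(sl),-np.sin(sl)]);e=[]
        for n,m in M.items():
            hh=hull(n,o,d,R,5,np.array(boxes[nm][n][:2]));q=np.zeros_like(m)
            cv2.fillConvexPoly(q,np.round(hh*16).astype(np.int32),1,shift=4); e.append((q!=m).sum()/m.sum())
        return e if out else sum(e)+.002*(p[4]-20)**2
    b=boxes[nm]["top"];c=onplane("top",(b[0]+b[2]/2,b[1]+b[3]/2),70)
    best=min((minimize(cost,[c[0],c[1]-50,90,y,20],method="Nelder-Mead",options=dict(initial_simplex=np.array([c[0],c[1]-50,90,y,20])+np.vstack([np.zeros(5),np.diag([15,15,15,10,3])]),maxiter=600)) for y in(95,110,125)),key=lambda r:r.fun)
    print(nm,best.x.round(1),cost(best.x,True))
E
```

```text
thick base top [595.67278635  88.5722688 ] side [593.87352505  85.64533511] tip top [595.05795139  88.3577882 ] side [593.70360128  85.36114792] tri (array([594.21562968,  88.25146524, 120.95305692]), np.float64(0.19669146663500214))
thin base top [496.2967934  317.54579894] side [493.93969742 315.65058369] tip top [496.91904554 314.73028286] side [495.78588338 316.14881333] tri (array([496.04946098, 315.20570168, 116.82217786]), np.float64(0.3474818742208754))
wide top 18522 ((168.3215789794922, 117.57191467285156), (95.31965637207031, 210.86463928222656), 74.38900756835938)
wide side 19450 ((106.5946044921875, 121.56755828857422), (225.5194854736328, 107.81553649902344), 66.50143432617188)
wide [ 544.1 -343.5  100.2  106.8   19.3] [np.float64(0.2099125364431487), np.float64(0.18704370179948587)]
slim top 4670 ((198.65122985839844, 80.33491516113281), (67.1180419921875, 81.4059829711914), 65.69544982910156)
slim side 15927 ((106.45500183105469, 121.73863220214844), (234.48301696777344, 104.04386138916016), 62.987335205078125)
slim [ 586.3 -127.9   89.4  116.3   20.5] [np.float64(2.4289079229122055), np.float64(0.298424059772713)][ WARN:0@0.179] global loadsave.cpp:1063 imwrite_ Unsupported depth image for selected encoder is fallbacked to CV_8U.
```

Post positions from the two cameras agree to within about 3 mm. The bowl mask was poor, so I'll fit the bowl outlines from edge points read off the crops instead.

```bash
cat > fitb.py <<'E'
from h import *
def fit(L,R,x0,wsl=1.0,slope=20):
    # L: list (cam,p1,p2) silhouette edge points in full-image px; hull must touch the line
    def dirv(p):
        y,s=np.radians(p[3:5]);return np.array([np.cos(y)*np.cos(s),np.sin(y)*np.cos(s),-np.sin(s)])
    def res(p):
        e=[]
        H={n:hull(n,p[:3],dirv(p),R,1,np.zeros(2))[:,0] for n in C}
        for n,a,b in L:
            a=np.array(a);b=np.array(b);nn=np.array([b[1]-a[1],a[0]-b[0]]);nn=nn/np.linalg.norm(nn)
            if (H[n].mean(0)-(a+b)/2)@nn>0: nn=-nn
            e.append(((H[n]-a)@nn).max())
        return np.array(e+[(p[4]-slope)*wsl*.3])
    r=least_squares(res,x0,diff_step=1e-4);return r.x,r.fun
E
python3 - <<'E'
from fitb import *
T=lambda x,y:((x+.5)/5-.5+330,(y+.5)/5-.5+225); S=lambda x,y:((x+.5)/4.5-.5+280,(y+.5)/4.5-.5+135)
W=[("top",T(487,177),T(660,115)),("top",T(512,267),T(700,210)),("top",T(484,178),T(508,268)),("top",T(672,115),T(704,205)),
("side",S(137,80),S(190,205)),("side",S(210,45),S(274,170)),("side",S(160,31),S(200,31)),("side",S(220,222),S(240,222))]
Z=[("top",T(95,157),T(245,70)),("top",T(112,212),T(285,128)),("top",T(88,170),T(108,212)),("top",T(260,65),T(290,120)),
("side",S(108,325),S(192,460)),("side",S(180,297),S(258,437)),("side",S(130,279),S(160,279)),("side",S(205,475),S(225,475))]
for n,L,R,x0 in(("wide",W,29,[570,-260,90,107,20]),("slim",Z,21,[590,-100,80,116,20])):
    x,f=fit(L,R,x0);print(n,x.round(1),f.round(2))
    y,s=np.radians(x[3:5]);d=np.array([np.cos(y)*np.cos(s),np.sin(y)*np.cos(s),-np.sin(s)])
    print(" grasp pt",(x[:3]+35*d).round(1),"rim",(x[:3]+105*d).round(1))
print(onplane("top",T(288,60),5),onplane("top",T(102,218),5),onplane("top",T(683,130),5),onplane("top",T(480,256),5))
E
```

```text
wide [ 563.4 -274.6   84.   109.9   29.9] [  8.31  -9.3   18.77 -20.83   8.72 -10.36 -19.96  22.48   2.98]
 grasp pt [ 553.1 -246.    66.5] rim [ 532.4 -189.    31.6]
slim [ 587.6 -121.4   92.8  116.6   19.8] [ 2.18  1.91  0.43  0.77  1.43  1.04  0.71  0.66 -0.06]
 grasp pt [572.9 -92.   81. ] rim [543.4 -33.1  57.2]
[ 616.44831143 -141.63109299] [527.15163484 -33.81948804] [ 573.82904334 -369.38571257] [ 503.14207647 -248.88095061]
```

```bash
cat > run1.py <<'E'
from fitb import *
T=lambda x,y:((x+.5)/5-.5+330,(y+.5)/5-.5+225); S=lambda x,y:((x+.5)/4.5-.5+280,(y+.5)/4.5-.5+135)
W=[("top",T(487,177),T(660,115)),("top",T(512,267),T(700,210)),("top",T(484,178),T(508,268)),("top",T(672,115),T(704,205)),
("side",S(137,80),S(190,205)),("side",S(210,45),S(274,170)),("side",S(160,31),S(200,31)),("side",S(220,222),S(240,222))]
Z=[("top",T(95,157),T(245,70)),("top",T(112,212),T(285,128)),("top",T(88,170),T(108,212)),("top",T(260,65),T(290,120)),
("side",S(108,325),S(192,460)),("side",S(180,297),S(258,437)),("side",S(130,279),S(160,279)),("side",S(205,475),S(225,475))]
im={n:cv2.imread(f"pics/{n}0.png") for n in C};out=[]
box={"top":(335,225,150,60),"side":(290,135,65,120)}
big={n:cv2.resize(im[n][y:y+h,x:x+w],None,fx=5,fy=5,interpolation=2) for n,(x,y,w,h) in box.items()}
for n,L,R,x0 in(("wide",W,29,[553,-343,95,107,20]),("slim",Z,21,[590,-120,93,116,20])):
    x,f=fit(L,R,x0);print(n,x.round(1),f.round(2))
    y,s=np.radians(x[3:5]);d=np.array([np.cos(y)*np.cos(s),np.sin(y)*np.cos(s),-np.sin(s)])
    print(" grasp pt",(x[:3]+35*d).round(1),"rim",(x[:3]+105*d).round(1))
    for c in C: cv2.polylines(big[c],[np.int32(hull(c,x[:3],d,R,5,np.array(box[c][:2])))],True,(0,0,255),1)
a=big["top"];b=cv2.resize(big["side"],None,fx=.9,fy=.9);
cv2.imwrite("pics/ov.png",np.vstack([a,np.pad(cv2.rotate(b,cv2.ROTATE_90_COUNTERCLOCKWISE),((0,0),(0,a.shape[1]-b.shape[0]),(0,0)))]))
E
python3 run1.py
```

```text
wide [ 547.5 -344.4   96.2  106.5   18. ] [ 1.05  1.72  0.07  0.4   1.94  1.32  0.52  0.9  -0.61]
 grasp pt [ 538.1 -312.5   85.4] rim [ 519.2 -248.7   63.8]
slim [ 587.  -121.7   92.3  116.5   19.6] [ 2.01  2.09  0.47  0.69  1.25  1.23  0.65  0.67 -0.13]
 grasp pt [572.3 -92.2  80.6] rim [542.9 -33.1  57.2]
```

View pics/ov.png

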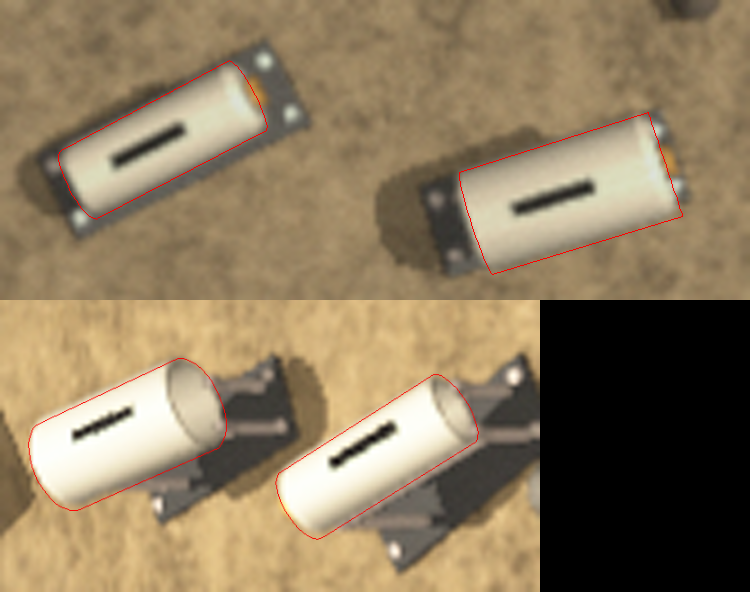

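The fitted outlines (red) match both bowls in both views. The wide grasp point is about (538,-312,85) at yaw 106.5°, and the slim one about (572,-92,81) at yaw 116.5°. I now move to a point above the wide bowl.

Emit:
move_arm:
  motion:
    - [91,[0.7,0.48,0],[0,0,1]]
    - [91,[0.7,0.48,0],[0,0,1]]
    - [91,[0.7,0.48,0],[0,0,1]]
    - [91,[0.7,0.48,0],[0,0,1]]
    - [91,[0.7,0.48,0],[0,0,1]]
    - [91,[0.7,0.48,0],[0,0,1]]
    - [91,[0.7,0.48,0],[0,0,1]]
    - [91,[0.7,0.48,0],[0,0,1]]
    - [91,[0.7,0.48,0],[0,0,1]]
    - [91,[0.7,0.48,0],[0,0,1]]
    - [91,[0.7,0.48,0],[0,0,1]]
    - [91,[0.7,0.48,0],[0,0,1]]
    - [91,[0.7,0.48,0],[0,0,1]]
    - [91,[0.7,0.48,0],[0,0,1]]
    - [91,[0.7,0.48,0],[0,0,1]]
    - [91,[0.7,0.48,0],[0,0,1]]
    - [91,[0.7,0.48,0],[0,0,1]]
    - [91,[0.7,0.48,0],[0,0,1]]
    - [91,[0.7,0.48,0],[0,0,1]]
    - [91,[0.7,0.48,0],[0,0,1]]
  grip_force: 35

```text
time_s: 1.77
ee_pos: [537.9, -302.8, 213.4]
ee_rot: [-180.0, -0.0, 99.2]
force: [-0.0, -0.5, 0.3]
gripper_width: 90.7
gripper_force: 0.0
```

Emit:
move_arm:
  motion:
    - [91,[0,0,0],[0,0,1]]
    - [91,[0,0,0],[0,0,0.875]]
    - [91,[0,0,0],[0.959,0.284,0]]
    - [91,[0,0,0],[0.959,0.284,0]]
    - [91,[0,0,0],[0.959,0.284,0]]
    - [91,[0,0,0],[0.959,0.284,0]]
    - [91,[0,0,0],[0.959,0.284,0]]
    - [91,[0,0,0],[0.48,0.142,0]]
    - [91,[0,0,0],[0,0,0]]
    - [91,[0,0,0],[0,0,0]]

```text
time_s: 2.6
ee_pos: [537.1, -304.0, 212.9]
ee_rot: [-179.9, -22.0, 106.4]
force: [-0.1, -0.4, -0.4]
gripper_width: 90.6
gripper_force: 0.0
```

```bash
cat > st.py <<'E'
from h import *
def show(g=None,yaw=None,t=22):
    s=state();R=Rot.from_euler("xyz",s["ee_rot"],degrees=True).as_matrix()
    print("t",round(s["time_s"],2),"tcp",s["ee_pos"].round(1),"q",np.array(s["qpos"]).round(1),"F",np.array(s["force"]).round(1),"w",round(s["gripper_width"],1),round(s["gripper_force"],1))
    print("y",R[:,1].round(3),"z",R[:,2].round(3),"grasp",(s["ee_pos"]-19*R[:,2]).round(1))
    if g is not None:
        h=np.array([np.cos(np.radians(yaw)),np.sin(np.radians(yaw)),0]);a=np.radians(t)
        z=np.sin(a)*h-np.cos(a)*np.array([0,0,1]);y=np.array([h[1],-h[0],0])
        Rt=np.stack([np.cross(y,z),y,z],1)
        print("shift units",((np.array(g)+19*z-s["ee_pos"])/25).round(3),"turn units",(np.degrees(Rot.from_matrix(Rt@R.T).as_rotvec())/4).round(3))
    return s,R
E
python3 -c "
from st import *
show((538,-312.5,85.4),106.5,22)"
```

```text
t 2.6 tcp [ 537.1 -304.   212.9] q [-37.5  31.9  71.2  12.8  95.  -54.8] F [-0.1 -0.4 -0.4] w 90.6 0.0
y [ 0.959  0.284 -0.001] z [-0.107  0.36  -0.927] grasp [ 539.2 -310.8  230.6]
shift units [-0.046 -0.069 -5.806] turn units [-0.007 -0.016  0.007]
```

Emit:
move_arm:
  motion:
    - [91,[-0.05,-0.07,-0.9],[0,0,0]]
    - [91,[0,0,-0.9],[0,0,0]]
    - [91,[0,0,-0.9],[0,0,0]]
    - [91,[0,0,-0.9],[0,0,0]]
    - [91,[0,0,-0.9],[0,0,0]]
    - [91,[0,0,-0.8],[0,0,0]]
    - [91,[0,0,-0.5],[0,0,0]]
    - [91,[0,0,0],[0,0,0]]
    - [91,[0,0,0],[0,0,0]]
    - [70,[0,0,0],[0,0,0]]
    - [64,[0,0,0],[0,0,0]]
    - [62,[0,0,0],[0,0,0]]
    - [60,[0,0,0],[0,0,0]]
    - [58,[0,0,0],[0,0,0]]
    - [55,[0,0,0],[0,0,0]]
    - [50,[0,0,0],[0,0,0]]
    - [50,[0,0,0],[0,0,0]]
    - [50,[0,0,0],[0,0,0]]

```text
time_s: 4.1
ee_pos: [536.8, -305.4, 69.6]
ee_rot: [179.9, -22.0, 106.5]
force: [2.0, 0.2, 4.3]
gripper_width: 58.7
gripper_force: 35.0
```

```bash
python3 -c "
from st import *
show((538,-312.5,85.4),106.5,22)"
```

```text
t 4.1 tcp [ 536.8 -305.4   69.6] q [-37.6  37.8  81.7  13.   78.8 -58.7] F [2.  0.2 4.3] w 58.7 35.0
y [0.959 0.284 0.002] z [-0.105  0.359 -0.927] grasp [ 538.8 -312.2   87.2]
shift units [-0.034 -0.012 -0.073] turn units [0.001 0.028 0.003]
```

Emit:
move_arm:
  motion:
    - [50,[0,0,0.3],[0,0,0]]
    - [50,[0,0,0.5],[0,0,0]]
    - [50,[0,0,0.9],[0,0,0]]
    - [50,[0,0,0.9],[0,0,0]]
    - [50,[0,0,0.9],[0,0,0]]
    - [50,[0,0,0.9],[0,0,0]]
    - [50,[0,0,0.9],[0,0,0]]
    - [50,[0,0,0.9],[0,0,0]]
    - [50,[0,0,0.3],[0,0,0]]
    - [50,[0,0,0],[0,0,0]]

```text
time_s: 4.93
ee_pos: [536.4, -306.1, 233.9]
ee_rot: [179.9, -21.8, 106.6]
force: [0.8, 0.9, -2.1]
gripper_width: 58.9
gripper_force: 35.0
```

Emit:
move_arm:
  motion:
    - [50,[0.1,0.78,0],[0,0,1]]
    - [50,[0.1,0.78,0],[0,0,1]]
    - [50,[0.1,0.78,0],[0,0,1]]
    - [50,[0.1,0.78,0],[0,0,1]]
    - [50,[0.1,0.78,0],[0,0,1]]
    - [50,[0.1,0.78,0],[0,0,1]]
    - [50,[0.1,0.78,0],[0,0,1]]
    - [50,[0.1,0.78,0],[0,0,1]]
    - [50,[0.1,0.78,0],[0,0,1]]
    - [50,[0.1,0.78,0],[0,0,1]]
    - [50,[0.1,0.78,0],[0,0,1]]
    - [50,[0.1,0.78,0],[0,0,1]]
    - [50,[0.1,0.78,0],[0,0,1]]
    - [50,[0.1,0.78,0],[0,0,1]]
    - [50,[0.1,0.78,0],[0,0,1]]
    - [50,[0.1,0.78,0],[0,0,1]]
    - [50,[0.1,0.78,0],[0,0,1]]
    - [50,[0.1,0.78,0],[0,0,1]]
    - [50,[0.1,0.78,0],[0,0,1]]
    - [50,[0.1,0.78,0],[0,0,1]]

```text
time_s: 6.6
ee_pos: [585.4, 85.3, 229.6]
ee_rot: [-180.0, -22.2, -173.3]
force: [0.0, 0.6, -1.6]
gripper_width: 58.6
gripper_force: 35.0
```

```bash
python3 -c "
from st import *
show((594.8,87,244),188,22)"
```

```text
t 6.6 tcp [585.4  85.3 229.6] q [ 7.100e+00  3.200e+01  6.870e+01  1.000e-01  1.015e+02 -8.960e+01] F [ 0.   0.6 -1.6] w 58.6 35.0
y [-0.117  0.993 -0.   ] z [-0.375 -0.044 -0.926] grasp [592.6  86.1 247.2]
shift units [ 0.093  0.029 -0.129] turn units [ 0.01  -0.049  0.323]
```

Emit:
move_arm:
  motion:
    - [50,[0.053,0.007,0.03],[0.115,-0.993,0]]
    - [50,[0.053,0.007,0.03],[0.115,-0.993,0]]
    - [50,[0.053,0.007,0.03],[0.115,-0.993,0]]
    - [50,[0.053,0.007,0.03],[0.115,-0.993,0]]
    - [50,[0.053,0.007,0.03],[0.115,-0.993,0]]
    - [50,[0.053,0.007,0.03],[0.115,-0.993,0]]
    - [50,[0.053,0.007,0.03],[0.115,-0.993,0]]
    - [50,[0.053,0.007,0.03],[0.115,-0.993,0]]
    - [50,[0.053,0.007,0.03],[0.115,-0.993,0]]
    - [50,[0.053,0.007,0.03],[0.115,-0.993,0]]
    - [50,[0.053,0.007,0.03],[0.115,-0.993,0]]
    - [50,[0.053,0.007,0.03],[0.115,-0.993,0]]
    - [50,[0.053,0.007,0.03],[0.115,-0.993,0]]
    - [50,[0.053,0.007,0.03],[0.115,-0.993,0]]
    - [50,[0.053,0.007,0.03],[0.115,-0.993,0]]
    - [50,[0.053,0.007,0.03],[0.115,-0.993,0]]
    - [50,[0.053,0.007,0.03],[0.115,-0.993,0]]
    - [50,[0.026,0.004,0.02],[0.058,-0.497,0]]
    - [50,[0,0,0],[0,0,0]]
    - [50,[0,0,0],[0,0,0]]

```text
time_s: 8.27
ee_pos: [607.8, 87.4, 242.5]
ee_rot: [179.9, 47.7, -173.5]
force: [0.0, 0.3, -0.8]
gripper_width: 58.5
gripper_force: 35.0
```

Run:
```python
from st import *
show((594.8,87,244),186.6,-48)
s=grab_frame("side");t=grab_frame("top");cv2.imwrite("pics/s1.png",s);cv2.imwrite("pics/t1.png",t)
a=cv2.resize(s[150:310,240:380],None,fx=3.7,fy=3.7,interpolation=2)
b=cv2.resize(t[200:290,270:330],None,fx=4.5,fy=4.5,interpolation=2)
b=np.pad(b,((0,a.shape[0]-b.shape[0]),(0,0),(0,0)));cv2.imwrite("pics/v1.png",np.hstack([a,b]));print(a.shape,b.shape)
```

```text
t 8.27 tcp [607.8  87.4 242.5] q [  7.4   3.9 121.5  -4.7   6.9 -84.7] F [ 0.   0.3 -0.8] w 58.5 35.0
y [-0.115  0.993  0.001] z [ 0.735  0.086 -0.673] grasp [593.9  85.8 255.3]
shift units [ 0.04   0.049 -0.449] turn units [-0.01  -0.079  0.004]
(592, 518, 3) (592, 270, 3)
```

View pics/v1.png

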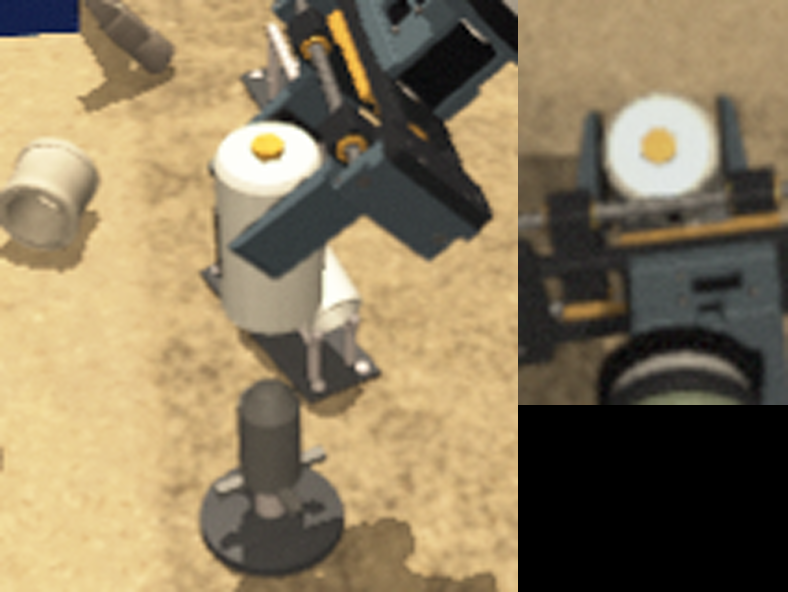

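The side view shows the wide bowl held upright and mouth down (rim near crop (270,330)). The post tip is below it at (268,385), and the top view shows the boss at (658,146). q5 is close to its lower limit, though, so going down in this direction would hit it. I'll fit the kinematics and choose another yaw.

```bash
cat > kin.py <<'E'
from st import *
D=[([-72.135,18.312,89.639,0,72.044,-1.146],[187.307,-543.654,213.976],[180,0,19.01]),
([-37.5,31.9,71.2,12.8,95,-54.8],[537.1,-304,212.9],[-179.9,-22,106.4]),
([-37.6,37.8,81.7,13,78.8,-58.7],[536.8,-305.4,69.6],[179.9,-22,106.5]),
([7.1,32,68.7,.1,101.5,-89.6],[585.4,85.3,229.6],[-180,-22.2,-173.3]),
([7.4,3.9,121.5,-4.7,6.9,-84.7],[607.8,87.4,242.5],[179.9,47.7,-173.5])]
E=lambda ax,a:Rot.from_euler(ax,a,degrees=True)
def wr(q): return E('z',q[0])*E('y',q[1]+q[2])*E('z',q[3])*E('y',q[4])*E('z',q[5])
def fk(q,p):
    a1,d1,L2,a3,L4,d6,lat=p
    z=lambda *v:np.array(v,float)
    R1=E('z',q[0]);x=R1.apply(z(a1,lat,d1))+(R1*E('y',q[1])).apply(z(0,0,L2))
    x=x+(R1*E('y',q[1]+q[2])).apply(z(a3,0,L4))
    R=wr(q);return x+R.apply(z(0,0,d6)),R
OFF=wr(D[0][0]).inv()*E('xyz',D[0][2])
LO=np.array([-177.97,-48.28,12.27,-77.06,2.81,-146.56]);HI=np.array([177.97,115.42,149.76,257.06,150.46,146.56])
r=least_squares(lambda p:np.concatenate([fk(q,p)[0]-x for q,x,_ in D]),[0,300,350,0,350,200,11]);P=r.x
def ik(x,Rt,q0):
    f=lambda q:np.concatenate([fk(q,P)[0]-x,100*((wr(q)*OFF)*Rt.inv()).as_rotvec()])
    s=least_squares(f,q0);return s.x,np.abs(s.fun).max()
def tgt(g,yaw,t):
    h=np.array([np.cos(np.radians(yaw)),np.sin(np.radians(yaw)),0]);a=np.radians(t)
    z=np.sin(a)*h-np.cos(a)*np.array([0,0,1]);y=np.array([h[1],-h[0],0])
    return np.array(g)+19*z,Rot.from_matrix(np.stack([np.cross(y,z),y,z],1))
E
python3 - <<'E'
from kin import *
print(P.round(1),r.fun.round(1));
print([np.degrees((wr(q)*OFF*E('xyz',e).inv()).magnitude()).round(1) for q,_,e in D])
np.set_printoptions(suppress=True)
for base,yaws in((1,range(0,131,15)),(-1,range(0,-196,-15))):
    q=np.array(D[4][0],float)
    for dy in yaws:
        q,e=ik(*tgt((595,87,250),186.6+dy,-48),q); q2=q.copy()
        for z in(220,190,160,122): q2,e2=ik(*tgt((595,87,z),186.6+dy,-48),q2)
        ok=lambda q:bool(((q>LO)&(q<HI)).all())
        print(dy,q.round(0),round(e,1),ok(q),"low",q2.round(0),round(e2,1),ok(q2))
E
```

```text
[  0.  142.  590.2  25.4 417.7 335.3  11.7] [ 0.2 -0.1  0.1 -0.5  0.2  0.1  0.1  0.  -0.1  0.4 -0.  -0.1  0.  -0.
  0. ]
[np.float64(0.0), np.float64(0.1), np.float64(0.1), np.float64(0.1), np.float64(0.0)]
0 [  8.   4. 122.  -8.   6. -82.] 0.0 True low [   8.   17.  132. -178.   17.   88.] 0.0 False
15 [  -2.    5.  121.   65.   19. -170.] 0.0 False low [  -2.   18.  131.  129.   22. -237.] 0.0 False
30 [  -9.    8.  117.   66.   36. -185.] 0.0 False low [  -9.   20.  127.   97.   32. -223.] 0.0 False
45 [ -14.   13.  112.   61.   51. -194.] 0.0 False low [ -14.   23.  120.   78.   44. -219.] 0.0 False
60 [ -16.   17.  105.   55.   64. -201.] 0.0 False low [ -16.   27.  113.   64.   55. -218.] 0.0 False
75 [ -16.   23.   97.   49.   76. -207.] 0.0 False low [ -16.   31.  104.   54.   66. -220.] 0.0 False
90 [ -14.   28.   88.   44.   87. -212.] 0.0 False low [ -14.   35.   96.   46.   76. -223.] 0.0 False
105 [ -12.   32.   79.   39.   98. -219.] 0.0 False low [ -12.   39.   87.   38.   86. -228.] 0.0 False
120 [  -9.   37.   71.   33.  107. -226.] 0.0 False low [  -9.   43.   79.  
[... 607 characters left out ...]
88.  32.] 0.0 True low [ 28.  36.  94. -45.  78.  43.] 0.0 True
-105 [ 26.  33.  78. -38.  99.  39.] 0.0 True low [ 26.  40.  85. -38.  88.  47.] 0.0 True
-120 [ 23.  38.  70. -33. 108.  46.] 0.0 True low [ 23.  44.  77. -31.  97.  53.] 0.0 True
-135 [ 19.  41.  62. -26. 117.  54.] 0.0 True low [ 19.  47.  71. -24. 105.  61.] 0.0 True
-150 [ 15.  44.  57. -19. 124.  65.] 0.0 True low [ 15.  49.  65. -17. 111.  69.] 0.0 True
-165 [ 11.  46.  53. -10. 128.  77.] 0.0 True low [ 11.  51.  62.  -8. 115.  79.] 0.0 True
-180 [  7.  46.  52.   0. 129.  91.] 0.0 True low [  7.  51.  61.   0. 116.  90.] 0.0 True
-195 [  3.  46.  54.  11. 128. 104.] 0.0 True low [  3.  50.  63.   9. 114. 101.] 0.0 True
```

The kinematic model fits to 0.5 mm. I'll turn the yaw by -80° for a reachable descent, first tipping back out of the singular zone.

Emit:
move_arm:
  motion:
    - [50,[0,0,0],[-0.115,0.993,0]]
    - [50,[0,0,0],[-0.115,0.993,0]]
    - [50,[0,0,0],[-0.115,0.993,0]]
    - [50,[0,0,0],[-0.115,0.993,0]]
    - [50,[0,0,0],[-0.115,0.993,0]]
    - [50,[0,0,0],[-0.115,0.993,0]]
    - [50,[0,0,0],[-0.115,0.993,0]]
    - [50,[0,0,0],[-0.115,0.993,0]]

```text
time_s: 9.03
ee_pos: [610.1, 87.9, 245.8]
ee_rot: [179.9, 15.9, -173.5]
force: [-0.2, 0.4, -1.3]
gripper_width: 58.3
gripper_force: 35.0
```

Emit:
move_arm:
  motion:
    - [50,[-0.02,-0.02,0],[0,0,-1]]
    - [50,[-0.02,-0.02,0],[0,0,-1]]
    - [50,[-0.02,-0.02,0],[0,0,-1]]
    - [50,[-0.02,-0.02,0],[0,0,-1]]
    - [50,[-0.02,-0.02,0],[0,0,-1]]
    - [50,[-0.02,-0.02,0],[0,0,-1]]
    - [50,[-0.02,-0.02,0],[0,0,-1]]
    - [50,[-0.02,-0.02,0],[0,0,-1]]
    - [50,[-0.02,-0.02,0],[0,0,-1]]
    - [50,[-0.02,-0.02,0],[0,0,-1]]
    - [50,[-0.02,-0.02,0],[0,0,-1]]
    - [50,[-0.02,-0.02,0],[0,0,-1]]
    - [50,[-0.02,-0.02,0],[0,0,-1]]
    - [50,[-0.02,-0.02,0],[0,0,-1]]
    - [50,[-0.02,-0.02,0],[0,0,-1]]
    - [50,[-0.02,-0.02,0],[0,0,-1]]
    - [50,[-0.02,-0.02,0],[0,0,-1]]
    - [50,[-0.02,-0.02,0],[0,0,-1]]
    - [50,[-0.02,-0.02,0],[0,0,-1]]
    - [50,[-0.02,-0.02,0],[0,0,-1]]

```text
time_s: 10.7
ee_pos: [600.1, 78.2, 245.0]
ee_rot: [179.9, 15.9, 106.3]
force: [-0.3, -0.1, -1.8]
gripper_width: 58.1
gripper_force: 35.0
```

```bash
python3 -c "
from st import *
show((594.8,87,250),106.6,-48)"
```

```text
t 10.7 tcp [600.1  78.2 245. ] q [ 15.1  19.7  84.9 -16.5  75.5   2.9] F [-0.3 -0.1 -1.8] w 58.1 35.0
y [0.96  0.282 0.002] z [ 0.08  -0.263 -0.962] grasp [598.6  83.2 263.3]
shift units [-0.051 -0.191 -0.309] turn units [-7.695 -2.24   0.049]
```

Emit:
move_arm:
  motion:
    - [50,[-0.006,-0.024,-0.02],[-0.962,-0.28,0.006]]
    - [50,[-0.006,-0.024,-0.02],[-0.962,-0.28,0.006]]
    - [50,[-0.006,-0.024,-0.02],[-0.962,-0.28,0.006]]
    - [50,[-0.006,-0.024,-0.02],[-0.962,-0.28,0.006]]
    - [50,[-0.006,-0.024,-0.02],[-0.962,-0.28,0.006]]
    - [50,[-0.006,-0.024,-0.02],[-0.962,-0.28,0.006]]
    - [50,[-0.006,-0.024,-0.02],[-0.962,-0.28,0.006]]
    - [50,[-0.006,-0.024,-0.02],[-0.962,-0.28,0.006]]
    - [50,[0,0,0],[0,0,0]]
    - [50,[0,0,0],[0,0,0]]
    - [50,[0,0,0],[0,0,0]]

```text
time_s: 11.62
ee_pos: [598.7, 73.2, 241.2]
ee_rot: [-179.9, 47.9, 106.8]
force: [-0.3, 0.4, -2.4]
gripper_width: 58.4
gripper_force: 35.0
```

Run:
```python
from st import *
show((594.8,87,250),106.6,-48)
s=grab_frame("side");t=grab_frame("top");cv2.imwrite("pics/s2.png",s);cv2.imwrite("pics/t2.png",t)
# brass boss: find orange-yellow blob near the expected place, and white closed end disc
p=np.array([594.8,87,296])
for n,im in(("side",s),("top",t)):
    c=proj(n,p)[0];x,y=np.int32(c)-15
    hsv=cv2.cvtColor(im[y:y+30,x:x+30],cv2.COLOR_BGR2HSV)
    m=cv2.inRange(hsv,(10,110,90),(35,255,255));k,l,st,ce=cv2.connectedComponentsWithStats(m)
    print(n,c.round(1),[(st[i,4],(ce[i]+[x,y]).round(1)) for i in range(1,k) if st[i,4]>8])
a=cv2.resize(s[140:310,240:380],None,fx=3.5,fy=3.5,interpolation=2)
b=cv2.resize(t[200:290,270:330],None,fx=4.5,fy=4.5,interpolation=2)
b=np.pad(b,((0,a.shape[0]-b.shape[0]),(0,0),(0,0)));cv2.imwrite("pics/v2.png",np.hstack([a,b]))
```

```text
t 11.62 tcp [598.7  73.2 241.2] q [ 29.5  25.1  91.6 -47.1  81.2  28.1] F [-0.3  0.4 -2.4] w 58.4 35.0
y [ 0.958  0.287 -0.001] z [ 0.212 -0.711 -0.67 ] grasp [594.7  86.7 253.9]
shift units [ 0.005  0.012 -0.155] turn units [-0.012 -0.022 -0.024]
side [310.2 188.4] []
top [300.  231.6] [(np.int32(37), array([299.8, 231.8]))]
```

The boss in the top view is at (299.8,231.8), and (300.0,231.6) was predicted, so the bowl is centred over the post to about 1 mm. I lower it.

Emit:
move_arm:
  motion:
    - [50,[0,0.01,-0.5],[0,0,0]]
    - [50,[0,0,-0.5],[0,0,0]]
    - [50,[0,0,-0.5],[0,0,0]]
    - [50,[0,0,-0.4],[0,0,0]]
    - [50,[0,0,-0.4],[0,0,0]]
    - [50,[0,0,-0.3],[0,0,0]]
    - [50,[0,0,-0.3],[0,0,0]]
    - [50,[0,0,-0.3],[0,0,0]]
    - [50,[0,0,-0.3],[0,0,0]]
    - [50,[0,0,0],[0,0,0]]

```text
time_s: 12.55
ee_pos: [597.4, 73.0, 151.5]
ee_rot: [-179.5, 48.0, 107.0]
force: [0.7, -0.3, -1.7]
gripper_width: 58.4
gripper_force: 35.0
```

```bash
python3 -c "
from st import *
show((594.8,87,121),106.6,-48)"
```

```text
t 12.55 tcp [597.4  73.  151.5] q [ 29.6  30.3  97.5 -48.9  74.   36.4] F [ 0.7 -0.3 -1.7] w 58.4 35.0
y [ 0.958  0.287 -0.005] z [ 0.21  -0.713 -0.669] grasp [593.4  86.5 164.2]
shift units [ 0.057  0.019 -1.729] turn units [ 0.031 -0.069 -0.026]
```

Emit:
move_arm:
  motion:
    - [50,[0.03,0.01,-0.3],[0,0,0]]
    - [50,[0,0,-0.3],[0,0,0]]
    - [50,[0,0,-0.3],[0,0,0]]
    - [50,[0,0,-0.2],[0,0,0]]
    - [50,[0,0,-0.2],[0,0,0]]
    - [50,[0,0,-0.1],[0,0,0]]
    - [50,[0,0,-0.05],[0,0,0]]
    - [50,[0,0,-0.05],[0,0,0]]
    - [50,[0,0,0],[0,0,0]]

```text
time_s: 13.3
ee_pos: [598.8, 73.4, 115.7]
ee_rot: [-179.8, 48.0, 106.9]
force: [-0.5, -0.0, -1.8]
gripper_width: 58.4
gripper_force: 35.0
```

Emit:
move_arm:
  motion:
    - [50,[0,0,-0.03],[0,0,0]]
    - [50,[0,0,-0.03],[0,0,0]]
    - [50,[0,0,0],[0,0,0]]

```text
time_s: 13.55
ee_pos: [598.8, 73.4, 114.3]
ee_rot: [-179.8, 48.0, 106.9]
force: [-0.1, 0.0, -1.4]
gripper_width: 58.4
gripper_force: 35.0
```

Emit:
move_arm:
  motion:
    - [50,[0,0,-0.03],[0,0,0]]
    - [50,[0,0,-0.03],[0,0,0]]
    - [50,[0,0,0],[0,0,0]]

```text
time_s: 13.8
ee_pos: [598.7, 73.4, 112.6]
ee_rot: [-179.8, 48.0, 106.9]
force: [0.1, 0.1, -1.2]
gripper_width: 58.6
gripper_force: 35.0
```

Emit:
move_arm:
  motion:
    - [50,[0,0,-0.04],[0,0,0]]
    - [50,[0,0,-0.04],[0,0,0]]
    - [50,[0,0,0],[0,0,0]]

```text
time_s: 14.05
ee_pos: [598.7, 73.3, 110.5]
ee_rot: [-179.7, 48.0, 106.9]
force: [-0.7, -1.6, -2.5]
gripper_width: 58.3
gripper_force: 35.0
```

Emit:
move_arm:
  motion:
    - [50,[0,0,-0.03],[0,0,0]]
    - [50,[0,0,-0.03],[0,0,0]]
    - [50,[0,0,0],[0,0,0]]

```text
time_s: 14.3
ee_pos: [598.8, 73.3, 109.6]
ee_rot: [-179.8, 48.1, 106.9]
force: [-0.6, 0.5, -0.6]
gripper_width: 58.5
gripper_force: 35.0
```

Emit:
move_arm:
  motion:
    - [50,[0,0,-0.03],[0,0,0]]
    - [50,[0,0,-0.03],[0,0,0]]
    - [50,[0,0,0],[0,0,0]]

```text
time_s: 14.55
ee_pos: [598.8, 73.2, 109.5]
ee_rot: [-179.9, 48.2, 106.8]
force: [-3.0, 1.6, 6.4]
gripper_width: 58.4
gripper_force: 35.0
```

The rim has made contact, with 6.4 N upward. I open gently and back out along the fingers.

Emit:
move_arm:
  motion:
    - [60,[0,0,0],[0,0,0]]
    - [63,[0,0,0],[0,0,0]]
    - [70,[0,0,0],[0,0,0]]
    - [80,[0,0,0],[0,0,0]]
    - [80,[0,0,0],[0,0,0]]
    - [80,[0,0,0],[0,0,0]]
    - [80,[-0.08,0.28,0.27],[0,0,0]]
    - [80,[-0.16,0.56,0.54],[0,0,0]]
    - [80,[-0.2,0.7,0.67],[0,0,0]]
    - [80,[-0.2,0.7,0.67],[0,0,0]]
    - [80,[-0.2,0.7,0.67],[0,0,0]]
    - [80,[-0.2,0.7,0.67],[0,0,0]]
    - [80,[0,0,0.8],[0,0,0]]
    - [80,[0,0,0.8],[0,0,0]]
    - [80,[0,0,0],[0,0,0]]

```text
time_s: 15.8
ee_pos: [573.9, 165.9, 239.4]
ee_rot: [179.6, 48.0, 106.5]
force: [0.6, 0.1, 0.4]
gripper_width: 79.5
gripper_force: 0.0
```

Run:
```python
from kin import *
show((572.3,-92.2,80.6),116.5,22)
s=grab_frame("side");t=grab_frame("top");cv2.imwrite("pics/s3.png",s);cv2.imwrite("pics/t3.png",t)
a=cv2.resize(s[190:320,240:380],None,fx=3.5,fy=3.5,interpolation=2)
b=cv2.resize(t[200:300,270:340],None,fx=4,fy=4,interpolation=2)
b=np.pad(b,((0,a.shape[0]-b.shape[0]),(0,0),(0,0)));cv2.imwrite("pics/v3.png",np.hstack([a,b]))
ok=lambda q:bool(((q>LO)&(q<HI)).all());np.set_printoptions(suppress=True)
q,e=ik(*tgt((572.3,-92.2,200),116.5,22),D[1][0]);print("pregrasp",q.round(0),e,ok(q))
q,e=ik(*tgt((572.3,-92.2,80.6),116.5,22),q);print("grasp",q.round(0),e,ok(q))
q0,e=ik(*tgt((572.3,-92.2,240),116.5,22),q);
for yaw in(90,105,116.5,130,145,160):
    q=q0
    for k in np.linspace(0,1,9):
        g=np.array([572.3,-92.2,250])*(1-k)+np.array([496,315.8,250])*k
        q,e=ik(*tgt(g,116.5+(yaw-116.5)*k,22),q)
    qs=[q]
    for t_ in range(15,-49,-7): q,e=ik(*tgt((496,315.8,250),yaw,t_),q);qs.append(q)
    for z in(220,190,160,121): q,e=ik(*tgt((496,315.8,z),yaw,-48),q);qs.append(q)
    print(yaw,qs[0].round(0),qs[-5].round(0),q.round(0),e.round(1),all(map(ok,qs)))
```

```text
t 15.8 tcp [573.9 165.9 239.4] q [ 37.9  27.9  87.2 -44.   87.5  32.5] F [0.6 0.1 0.4] w 79.5 0.0
y [0.957 0.289 0.005] z [ 0.218 -0.71  -0.67 ] grasp [569.8 179.4 252.1]
shift units [ -0.192 -10.071  -7.058] turn units [16.253  6.515  2.166]
pregrasp [-19.  28.  83.  15.  85. -49.] 2.3592239273284576e-14 True
grasp [-19.  34.  91.  16.  72. -52.] 8.952838470577262e-13 True
90 [20. 15. 96. 23. 64. 11.] [ 47.  37.  71. -32. 108.  47.] [ 47.  43.  79. -31.  96.  55.] 0.0 True
105 [20. 18. 92. 23. 70. -3.] [ 50.  32.  79. -38.  99.  40.] [ 50.  39.  87. -37.  87.  49.] 0.0 True
116.5 [ 20.  20.  89.  23.  76. -13.] [ 52.  29.  86. -42.  91.  35.] [ 52.  36.  93. -43.  80.  45.] 0.0 True
130 [ 20.  22.  85.  21.  81. -24.] [ 54.  25.  93. -47.  81.  30.] [ 54.  33. 101. -50.  71.  42.] 0.0 True
145 [ 22.  25.  81.  18.  87. -36.] [ 55.  20. 101. -52.  70.  24.] [ 55.  29. 109. -59.  60.  39.] 0.0 True
160 [ 23.  27.  77.  15.  92. -48.] [ 54.  15. 109. -58.  57.  18.] [ 54.  25. 118. -71.  49.  39.] 0.0 True
```

View pics/v3.png

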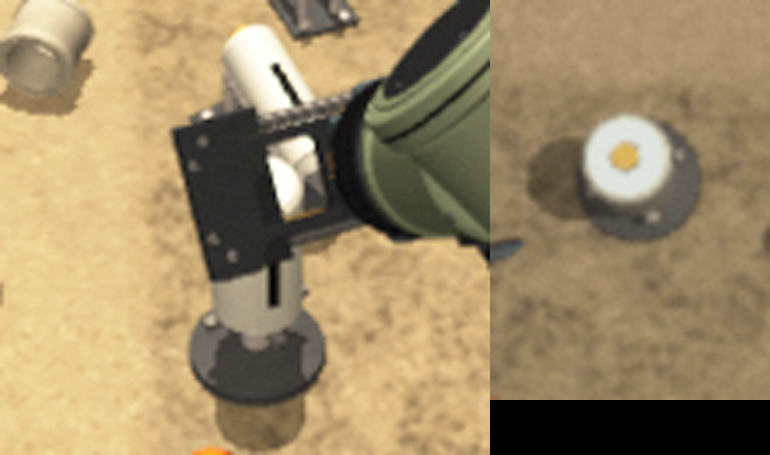

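The wide bowl stands seated and centred on its post: in the right crop its boss is at (625,157). Next is the slim bowl.

Emit:
move_arm:
  motion:
    - [80,[-0.01,-0.504,0],[0.813,0.326,0.108]]
    - [80,[-0.01,-0.504,0],[0.813,0.326,0.108]]
    - [80,[-0.01,-0.504,0],[0.813,0.326,0.108]]
    - [80,[-0.01,-0.504,0],[0.813,0.326,0.108]]
    - [80,[-0.01,-0.504,0],[0.813,0.326,0.108]]
    - [80,[-0.01,-0.504,0],[0.813,0.326,0.108]]
    - [80,[-0.01,-0.504,0],[0.813,0.326,0.108]]
    - [80,[-0.01,-0.504,0],[0.813,0.326,0.108]]
    - [80,[-0.01,-0.504,0],[0.813,0.326,0.108]]
    - [80,[-0.01,-0.504,0],[0.813,0.326,0.108]]
    - [80,[-0.01,-0.504,0],[0.813,0.326,0.108]]
    - [80,[-0.01,-0.504,0],[0.813,0.326,0.108]]
    - [80,[-0.01,-0.504,0],[0.813,0.326,0.108]]
    - [80,[-0.01,-0.504,0],[0.813,0.326,0.108]]
    - [80,[-0.01,-0.504,0],[0.813,0.326,0.108]]
    - [80,[-0.01,-0.504,0],[0.813,0.326,0.108]]
    - [80,[-0.01,-0.504,0],[0.813,0.326,0.108]]
    - [80,[-0.01,-0.504,0],[0.813,0.326,0.108]]
    - [80,[-0.01,-0.504,0],[0.813,0.326,0.108]]
    - [80,[-0.01,-0.504,0],[0.813,0.326,0.108]]

```text
time_s: 17.57
ee_pos: [567.1, -88.3, 233.8]
ee_rot: [-179.7, -22.2, 116.7]
force: [-0.5, -0.3, 0.4]
gripper_width: 79.9
gripper_force: 0.0
```

Emit:
move_arm:
  motion:
    - [80,[0,0,0],[0,0,0]]
    - [80,[0,0,0],[0,0,0]]
    - [80,[0,0,0],[0,0,0]]

```text
time_s: 17.82
ee_pos: [567.4, -87.0, 234.2]
ee_rot: [-179.7, -22.0, 116.7]
force: [-0.8, 0.1, -0.8]
gripper_width: 79.9
gripper_force: 0.0
```

```bash
python3 -c "
from st import *
show((572.3,-92.2,80.6),116.5,22)"
```

```text
t 17.82 tcp [567.4 -87.  234.2] q [-18.6  25.9  78.4  15.   91.9 -47.1] F [-0.8  0.1 -0.8] w 79.9 0.0
y [ 0.892  0.452 -0.005] z [-0.174  0.332 -0.927] grasp [570.7 -93.3 251.8]
shift units [ 0.07   0.048 -6.848] turn units [ 0.028 -0.07  -0.09 ]
```

Emit:
move_arm:
  motion:
    - [80,[0.07,0.05,-0.9],[0,-0.06,-0.09]]
    - [80,[0,0,-0.9],[0,0,0]]
    - [80,[0,0,-0.9],[0,0,0]]
    - [80,[0,0,-0.9],[0,0,0]]
    - [80,[0,0,-0.9],[0,0,0]]
    - [80,[0,0,-0.9],[0,0,0]]
    - [80,[0,0,-0.8],[0,0,0]]
    - [80,[0,0,-0.6],[0,0,0]]
    - [80,[0,0,0],[0,0,0]]
    - [60,[0,0,0],[0,0,0]]
    - [50,[0,0,0],[0,0,0]]
    - [47,[0,0,0],[0,0,0]]
    - [44,[0,0,0],[0,0,0]]
    - [42,[0,0,0],[0,0,0]]
    - [38,[0,0,0],[0,0,0]]
    - [35,[0,0,0],[0,0,0]]
    - [35,[0,0,0],[0,0,0]]
    - [35,[0,0,0],[0,0,0]]

```text
time_s: 19.32
ee_pos: [569.3, -86.6, 65.6]
ee_rot: [-180.0, -21.8, 116.5]
force: [-2.0, -0.6, 5.7]
gripper_width: 41.9
gripper_force: 34.9
```

```bash
python3 -c "
from st import *
show((572.3,-92.2,80.6),116.5,22)"
```

```text
t 19.32 tcp [569.3 -86.6  65.6] q [-18.6  33.5  91.   16.   72.1 -52.3] F [-2.  -0.6  5.7] w 41.9 34.9
y [ 0.895  0.447 -0.001] z [-0.167  0.333 -0.928] grasp [572.4 -92.9  83.2]
shift units [-0.006  0.03  -0.105] turn units [ 0.037  0.01  -0.008]
```

Emit:
move_arm:
  motion:
    - [35,[0,0,0.3],[0,0,0]]
    - [35,[0,0,0.5],[0,0,0]]
    - [35,[0,0,0.9],[0,0,0]]
    - [35,[0,0,0.9],[0,0,0]]
    - [35,[0,0,0.9],[0,0,0]]
    - [35,[0,0,0.9],[0,0,0]]
    - [35,[0,0,0.9],[0,0,0]]
    - [35,[0,0,0.9],[0,0,0]]
    - [35,[0,0,0.6],[0,0,0]]
    - [35,[0,0,0.2],[0,0,0]]

```text
time_s: 20.15
ee_pos: [570.8, -86.5, 243.5]
ee_rot: [179.7, -21.6, 116.6]
force: [0.3, -0.7, -0.9]
gripper_width: 41.6
gripper_force: 34.9
```

Emit:
move_arm:
  motion:
    - [35,[-0.15,0.8,0],[0,0,0]]
    - [35,[-0.15,0.8,0],[0,0,0]]
    - [35,[-0.15,0.8,0],[0,0,0]]
    - [35,[-0.15,0.8,0],[0,0,0]]
    - [35,[-0.15,0.8,0],[0,0,0]]
    - [35,[-0.15,0.8,0],[0,0,0]]
    - [35,[-0.15,0.8,0],[0,0,0]]
    - [35,[-0.15,0.8,0],[0,0,0]]
    - [35,[-0.15,0.8,0],[0,0,0]]
    - [35,[-0.15,0.8,0],[0,0,0]]
    - [35,[-0.15,0.8,0],[0,0,0]]
    - [35,[-0.15,0.8,0],[0,0,0]]
    - [35,[-0.15,0.8,0],[0,0,0]]
    - [35,[-0.15,0.8,0],[0,0,0]]
    - [35,[-0.15,0.8,0],[0,0,0]]
    - [35,[-0.15,0.8,0],[0,0,0]]
    - [35,[-0.15,0.8,0],[0,0,0]]
    - [35,[-0.15,0.8,0],[0,0,0]]
    - [35,[-0.15,0.8,0],[0,0,0]]
    - [35,[-0.15,0.8,0],[0,0,0]]

```text
time_s: 21.82
ee_pos: [493.9, 314.5, 239.5]
ee_rot: [-179.9, -21.8, 116.5]
force: [-0.1, -0.2, -1.0]
gripper_width: 42.0
gripper_force: 34.9
```

```bash
python3 -c "
from st import *
show((496,315.8,250),116.5,-48)"
```

```text
t 21.82 tcp [493.9 314.5 239.5] q [ 19.1  19.3  88.   22.3  76.8 -13.3] F [-0.1 -0.2 -1. ] w 42.0 34.9
y [ 0.895  0.447 -0.001] z [-0.167  0.332 -0.928] grasp [497.1 308.2 257.1]
shift units [ 0.336 -0.453 -0.088] turn units [-1.5617e+01 -7.8090e+00  6.0000e-03]
```

Emit:
move_arm:
  motion:
    - [35,[0.019,-0.025,0],[-0.868,-0.434,0]]
    - [35,[0.019,-0.025,0],[-0.868,-0.434,0]]
    - [35,[0.019,-0.025,0],[-0.868,-0.434,0]]
    - [35,[0.019,-0.025,0],[-0.868,-0.434,0]]
    - [35,[0.019,-0.025,0],[-0.868,-0.434,0]]
    - [35,[0.019,-0.025,0],[-0.868,-0.434,0]]
    - [35,[0.019,-0.025,0],[-0.868,-0.434,0]]
    - [35,[0.019,-0.025,0],[-0.868,-0.434,0]]
    - [35,[0.019,-0.025,0],[-0.868,-0.434,0]]
    - [35,[0.019,-0.025,0],[-0.868,-0.434,0]]
    - [35,[0.019,-0.025,0],[-0.868,-0.434,0]]
    - [35,[0.019,-0.025,0],[-0.868,-0.434,0]]
    - [35,[0.019,-0.025,0],[-0.868,-0.434,0]]
    - [35,[0.019,-0.025,0],[-0.868,-0.434,0]]
    - [35,[0.019,-0.025,0],[-0.868,-0.434,0]]
    - [35,[0.019,-0.025,0],[-0.868,-0.434,0]]
    - [35,[0.019,-0.025,0],[-0.868,-0.434,0]]
    - [35,[0.019,-0.025,0],[-0.868,-0.434,0]]
    - [35,[0,0,0],[0,0,0]]
    - [35,[0,0,0],[0,0,0]]

```text
time_s: 23.48
ee_pos: [502.5, 302.9, 238.6]
ee_rot: [-179.8, 48.0, 116.7]
force: [-0.1, -0.2, -1.1]
gripper_width: 41.7
gripper_force: 34.9
```

Run:
```python
from st import *
s_,R=show((496,315.8,250),116.5,-48)
g=s_["ee_pos"]-19*R[:,2]
s=grab_frame("side");t=grab_frame("top");cv2.imwrite("pics/s4.png",s);cv2.imwrite("pics/t4.png",t)
p=g+[0,0,41]
for n,im in(("side",s),("top",t)):
    c=proj(n,p)[0];x,y=np.int32(c)-15
    hsv=cv2.cvtColor(im[y:y+30,x:x+30],cv2.COLOR_BGR2HSV)
    m=cv2.inRange(hsv,(10,110,90),(35,255,255));k,l,st,ce=cv2.connectedComponentsWithStats(m)
    print(n,c.round(1),[(st[i,4],(ce[i]+[x,y]).round(1)) for i in range(1,k) if st[i,4]>8])
print(proj("top",p+[10,0,0])-proj("top",p),proj("top",p+[0,10,0])-proj("top",p))
c=np.int32(proj("side",[496,315.8,170])[0]);d=np.int32(proj("top",[496,315.8,200])[0])
a=cv2.resize(s[c[1]-90:c[1]+80,c[0]-60:c[0]+60],None,fx=3.5,fy=3.5,interpolation=2)
b=cv2.resize(t[d[1]-45:d[1]+45,d[0]-35:d[0]+35],None,fx=5,fy=5,interpolation=2)
b=np.pad(b,((0,a.shape[0]-b.shape[0]),(0,0),(0,0)));cv2.imwrite("pics/v4.png",np.hstack([a,b]))
```

```text
t 23.48 tcp [502.5 302.9 238.6] q [ 52.4  28.9  85.5 -42.   91.1  34.8] F [-0.1 -0.2 -1.1] w 41.7 34.9
y [ 0.894  0.448 -0.002] z [ 0.331 -0.665 -0.67 ] grasp [496.2 315.5 251.3]
shift units [-0.008  0.011 -0.054] turn units [ 0.006 -0.029 -0.024]
side [380.  272.5] [(np.int32(39), array([391.3, 264.7])), (np.int32(57), array([378.5, 270.9])), (np.int32(22), array([370.5, 282.4]))]
top [196.8 277.2] [(np.int32(40), array([199.2, 275.9]))]
[[ 0.09038258 -4.54299576]] [[-4.43902049  0.01394987]]
```

The slim boss reads 2.4 px right and 1.3 px up of the prediction, about 6 mm. I need to see whether that is tilt or offset.

View pics/v4.png

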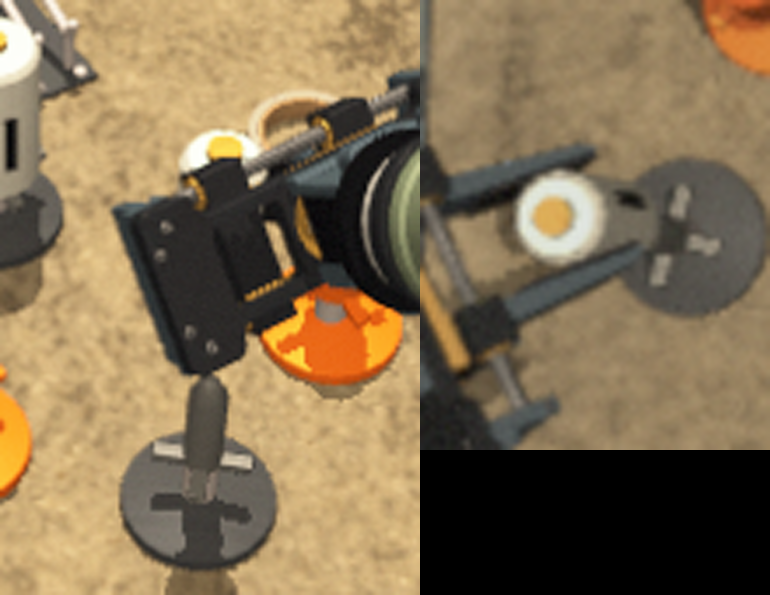

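Run:
```python
from st import *
s,R=show();g=s["ee_pos"]-19*R[:,2]
h=np.array([np.cos(np.radians(116.5)),np.sin(np.radians(116.5)),0]);Z=np.array([0,0,1.])
d=np.int32(proj("top",[496,315.8,200])[0]);c=np.int32(proj("side",[496,315.8,170])[0])
tc=lambda p:((proj("top",p)-(d-[35,45])+.5)*5-.5+[420,0]).round(0)
sc=lambda p:((proj("side",p)-(c-[60,90])+.5)*3.5-.5).round(0)
n=np.cross(h,Z)
for e,th in((0,0),(-6,0),(-3,4),(0,8.5),(-3,0),(0,4)):
    a=Rot.from_rotvec(np.radians(th)*n).apply(Z) # up-axis of bowl
    if a@h>0: a=Rot.from_rotvec(-np.radians(th)*n).apply(Z)
    o=g+e*h; tt=np.linspace(0,2*np.pi,60)[:,None];u=np.cross(a,n)
    ring=lambda l:o+a*l+21*(np.cos(tt)*n+np.sin(tt)*u)
    f=tc(ring(35));r=tc(ring(-70));fs=sc(ring(35))
    print(e,th,"face",f.min(0),f.max(0),"boss",tc(o+a*41)[0],"rim",r.min(0),r.max(0),"| side face",fs.min(0),fs.max(0),"boss",sc(o+a*41)[0])
# profile along the image line of bowl axis, for the rim's far edge
t=cv2.imread("pics/t4.png");x0,y0=d-[35,45]
for y in range(y0+36,y0+54,2): print(y-y0,"y",(y-y0)*5,[int(v) for v in t[y,x0+28:x0+56].mean(1)])
```

```text
t 23.58 tcp [503.2 302.3 240.3] q [ 52.3  28.8  85.4 -42.   91.1  34.8] F [ 0.5 -0.5 -1.2] w 42.2 34.9
y [0.895 0.446 0.001] z [ 0.332 -0.664 -0.67 ] grasp [496.9 314.9 253. ]
0 0 face [499. 174.] [592. 269.] boss [541. 221.] rim [567. 185.] [652. 271.] | side face [182. 127.] [271. 192.] boss [227. 150.]
-6 0 face [511. 168.] [604. 263.] boss [553. 215.] rim [578. 179.] [663. 265.] | side face [174. 119.] [263. 184.] boss [220. 142.]
-3 4 face [509. 169.] [603. 264.] boss [553. 215.] rim [563. 187.] [649. 273.] | side face [175. 122.] [264. 183.] boss [220. 143.]
0 8.5 face [508. 169.] [604. 264.] boss [554. 215.] rim [547. 195.] [634. 280.] | side face [175. 125.] [264. 182.] boss [220. 143.]
-3 0 face [505. 171.] [598. 266.] boss [547. 218.] rim [573. 182.] [657. 268.] | side face [178. 123.] [267. 188.] boss [223. 146.]
0 4 face [503. 172.] [597. 267.] boss [547. 218.] rim [558. 189.] [643. 275.] | side face [179. 126.] [268. 187.] boss [224. 147.]
36 y 180 [219, 216, 205, 189, 175, 157, 127, 103, 97, 96, 97, 96, 97, 100, 98, 87, 80, 79, 80, 81, 79, 81, 83, 87, 91, 88, 84, 85]
38
[... 374 characters left out ...]
72, 122, 133, 133, 82, 85, 89]
44 y 220 [154, 146, 170, 217, 224, 223, 210, 183, 155, 116, 103, 105, 103, 101, 105, 103, 102, 100, 99, 86, 67, 54, 54, 64, 65, 67, 76, 85]
46 y 230 [160, 183, 217, 224, 223, 217, 196, 181, 142, 106, 102, 103, 104, 102, 105, 105, 99, 105, 99, 84, 63, 58, 57, 54, 50, 65, 77, 81]
48 y 240 [220, 223, 224, 221, 209, 188, 173, 143, 105, 103, 97, 97, 96, 78, 63, 73, 92, 97, 80, 70, 56, 55, 54, 56, 58, 94, 128, 135]
50 y 250 [213, 209, 183, 158, 164, 141, 105, 91, 76, 59, 54, 55, 60, 74, 82, 84, 73, 57, 58, 63, 66, 68, 59, 63, 66, 79, 78, 77]
52 y 260 [151, 127, 100, 80, 71, 56, 59, 64, 73, 82, 84, 86, 85, 83, 73, 77, 75, 60, 69, 121, 138, 133, 90, 75, 76, 82, 81, 82]
```

The rim edge at crop x≈657 gives an offset of about 4-5 mm towards the robot's right, with under 2° of tilt. I correct both and re-measure.

Emit:
move_arm:
  motion:
    - [35,[-0.076,0.185,0],[-0.36,-0.18,0]]
    - [35,[0,0,0],[0,0,0]]
    - [35,[0,0,0],[0,0,0]]
    - [35,[0,0,0],[0,0,0]]

```text
time_s: 23.92
ee_pos: [501.2, 307.0, 240.1]
ee_rot: [179.9, 49.6, 116.5]
force: [0.2, 0.6, -1.6]
gripper_width: 42.3
gripper_force: 34.9
```

```bash
cat > meas.py <<'E'
from st import *
s,R=show();g=s["ee_pos"]-19*R[:,2];t=grab_frame("top")
z=g[2]
c=np.int32(proj("top",[496.5,316,z+41])[0]);x,y=c-15
m=cv2.inRange(cv2.cvtColor(t[y:y+30,x:x+30],cv2.COLOR_BGR2HSV),(10,110,90),(35,255,255))
k,l,st,ce=cv2.connectedComponentsWithStats(m);i=1+st[1:,4].argmax()
print("boss at",onplane("top",ce[i]+[x,y],z+41))
tt=np.linspace(0,2*np.pi,90)[:,None]
ring=np.hstack([496.5+21*np.cos(tt),316+21*np.sin(tt),0*tt+z-70]);r=proj("top",ring);print("expected rim right edge col",r.max(0)[0].round(1),"row",r[r[:,0].argmax(),1].round(1))
yy=int(round(r[r[:,0].argmax(),1]))
for q in(yy-2,yy,yy+2):print(q,int(r.max(0)[0])-4,[int(v) for v in t[q,int(r.max(0)[0])-4:int(r.max(0)[0])+6].mean(1)])
E
python3 meas.py
```

```text
t 23.92 tcp [501.2 307.  240.1] q [ 53.2  29.6  85.1 -43.   92.2  35.7] F [ 0.2  0.6 -1.6] w 42.3 34.9
y [0.895 0.447 0.001] z [ 0.341 -0.681 -0.648] grasp [494.8 319.9 252.5]
boss at [496.56596087 315.76242012]
expected rim right edge col 218.6 row 278.1
276 214 [102, 101, 105, 102, 102, 74, 64, 54, 57, 81]
278 214 [105, 106, 105, 103, 100, 86, 69, 61, 57, 52]
280 214 [107, 108, 104, 104, 99, 85, 69, 58, 56, 58]
```

The boss now reads (496.6,315.8), which is on the axis, and the rim is within about 2 mm. I lower the bowl.

Emit:
move_arm:
  motion:
    - [35,[0,0.03,-0.4],[0,0,0]]
    - [35,[0,0,-0.4],[0,0,0]]
    - [35,[0,0,-0.4],[0,0,0]]
    - [35,[0,0,-0.4],[0,0,0]]
    - [35,[0,0,-0.4],[0,0,0]]
    - [35,[0,0,-0.3],[0,0,0]]
    - [35,[0,0,-0.2],[0,0,0]]
    - [35,[0,0,-0.2],[0,0,0]]
    - [35,[0,0,-0.2],[0,0,0]]
    - [35,[0,0,-0.2],[0,0,0]]
    - [35,[0,0,-0.2],[0,0,0]]
    - [35,[0,0,0],[0,0,0]]
    - [35,[0,0,0],[0,0,0]]

```text
time_s: 25.05
ee_pos: [501.2, 307.7, 157.4]
ee_rot: [180.0, 49.7, 116.5]
force: [0.3, -0.7, -0.4]
gripper_width: 42.1
gripper_force: 34.9
```

```bash
python3 meas.py
```

```text
t 25.05 tcp [501.2 307.7 157.4] q [ 53.2  34.   90.3 -43.1  85.2  42.3] F [ 0.3 -0.7 -0.4] w 42.1 34.9
y [0.895 0.447 0.   ] z [ 0.341 -0.682 -0.647] grasp [494.7 320.6 169.7]
boss at [496.90065301 316.48585527]
expected rim right edge col 226.6 row 279.0
277 222 [104, 103, 101, 102, 102, 81, 83, 90, 92, 94]
279 222 [108, 106, 105, 105, 100, 81, 78, 82, 89, 93]
281 222 [103, 107, 102, 106, 116, 132, 135, 130, 128, 132]
```

Emit:
move_arm:
  motion:
    - [35,[0,0,-0.3],[0,0,0]]
    - [35,[0,0,-0.3],[0,0,0]]
    - [35,[0,0,-0.3],[0,0,0]]
    - [35,[0,0,-0.3],[0,0,0]]
    - [35,[0,0,-0.2],[0,0,0]]
    - [35,[0,0,-0.1],[0,0,0]]
    - [35,[0,0,-0.05],[0,0,0]]
    - [35,[0,0,0],[0,0,0]]

```text
time_s: 25.77
ee_pos: [501.2, 307.7, 118.4]
ee_rot: [180.0, 49.7, 116.5]
force: [-0.0, -0.8, -1.9]
gripper_width: 42.0
gripper_force: 34.9
```

Emit:
move_arm:
  motion:
    - [35,[0,0,-0.05],[0,0,0]]
    - [35,[0,0,-0.04],[0,0,0]]
    - [35,[0,0,0],[0,0,0]]

```text
time_s: 26.02
ee_pos: [501.2, 307.8, 116.5]
ee_rot: [179.9, 49.6, 116.5]
force: [-0.9, 0.9, -0.7]
gripper_width: 42.2
gripper_force: 34.9
```

Emit:
move_arm:
  motion:
    - [35,[0,0,-0.04],[0,0,0]]
    - [35,[0,0,-0.03],[0,0,0]]
    - [35,[0,0,0],[0,0,0]]

```text
time_s: 26.27
ee_pos: [501.2, 307.7, 114.6]
ee_rot: [180.0, 49.6, 116.5]
force: [-0.3, -0.2, -0.5]
gripper_width: 41.8
gripper_force: 34.9
```

Emit:
move_arm:
  motion:
    - [35,[0,0,-0.04],[0,0,0]]
    - [35,[0,0,-0.03],[0,0,0]]
    - [35,[0,0,0],[0,0,0]]

```text
time_s: 26.52
ee_pos: [501.1, 307.7, 112.8]
ee_rot: [180.0, 49.6, 116.5]
force: [0.8, -0.0, -1.5]
gripper_width: 42.0
gripper_force: 34.9
```

Emit:
move_arm:
  motion:
    - [35,[0,0,-0.03],[0,0,0]]
    - [35,[0,0,-0.03],[0,0,0]]
    - [35,[0,0,0],[0,0,0]]

```text
time_s: 26.77
ee_pos: [501.1, 307.7, 111.3]
ee_rot: [180.0, 49.6, 116.5]
force: [-0.4, -0.9, -2.3]
gripper_width: 41.7
gripper_force: 34.9
```

Emit:
move_arm:
  motion:
    - [35,[0,0,-0.03],[0,0,0]]
    - [35,[0,0,-0.03],[0,0,0]]
    - [35,[0,0,0],[0,0,0]]

```text
time_s: 27.02
ee_pos: [501.1, 307.7, 109.8]
ee_rot: [180.0, 49.6, 116.5]
force: [-0.2, -0.6, -1.7]
gripper_width: 41.8
gripper_force: 34.9
```

Emit:
move_arm:
  motion:
    - [35,[0,0,-0.03],[0,0,0]]
    - [35,[0,0,-0.03],[0,0,0]]
    - [35,[0,0,0],[0,0,0]]

```text
time_s: 27.27
ee_pos: [501.3, 307.7, 108.9]
ee_rot: [179.9, 49.7, 116.5]
force: [0.2, 0.6, 0.8]
gripper_width: 42.2
gripper_force: 34.9
```

Emit:
move_arm:
  motion:
    - [35,[0,0,-0.03],[0,0,0]]
    - [35,[0,0,-0.03],[0,0,0]]
    - [35,[0,0,0],[0,0,0]]

```text
time_s: 27.52
ee_pos: [501.4, 307.5, 108.7]
ee_rot: [179.9, 49.8, 116.4]
force: [-1.0, 0.4, 7.6]
gripper_width: 41.6
gripper_force: 34.9
```

Emit:
move_arm:
  motion:
    - [35,[0,0,-0.03],[0,0,0]]
    - [35,[0,0,0],[0,0,0]]

```text
time_s: 27.68
ee_pos: [501.5, 307.4, 108.6]
ee_rot: [179.8, 49.8, 116.4]
force: [-1.9, 1.6, 9.8]
gripper_width: 41.9
gripper_force: 34.9
```

It has landed, with about 9 N upward. I release and retreat.

Emit:
move_arm:
  motion:
    - [44,[0,0,0.02],[0,0,0]]
    - [47,[0,0,0],[0,0,0]]
    - [55,[0,0,0],[0,0,0]]
    - [70,[0,0,0],[0,0,0]]
    - [70,[0,0,0],[0,0,0]]
    - [70,[0,0,0],[0,0,0]]
    - [70,[-0.14,0.27,0.26],[0,0,0]]
    - [70,[-0.27,0.54,0.52],[0,0,0]]
    - [70,[-0.34,0.68,0.65],[0,0,0]]
    - [70,[-0.34,0.68,0.65],[0,0,0]]
    - [70,[-0.34,0.68,0.65],[0,0,0]]
    - [70,[-0.34,0.68,0.65],[0,0,0]]
    - [70,[-0.34,0.68,0.65],[0,0,0]]
    - [70,[0,0.2,0.8],[0,0,0]]
    - [70,[0,0.2,0.8],[0,0,0]]
    - [70,[0,0,0],[0,0,0]]
    - [70,[0,0,0],[0,0,0]]

```text
time_s: 29.1
ee_pos: [448.2, 423.8, 248.2]
ee_rot: [179.8, 49.5, 116.4]
force: [-0.1, -0.8, -0.9]
gripper_width: 69.8
gripper_force: 0.0
```

Run:
```python
from h import *
t=grab_frame("top");s=grab_frame("side");cv2.imwrite("pics/t5.png",t);cv2.imwrite("pics/s5.png",s)
for nm,p in(("wide",(595,87.5,161)),("slim",(496.5,316,161))):
  for n,im in(("top",t),("side",s)):
    c=proj(n,p)[0];x,y=np.int32(c)-10
    m=cv2.inRange(cv2.cvtColor(im[y:y+20,x:x+20],cv2.COLOR_BGR2HSV),(10,110,90),(35,255,255))
    k,l,st,ce=cv2.connectedComponentsWithStats(m)
    print(nm,n,"exp",c.round(1),[(st[i,4],(ce[i]+[x,y]).round(1),onplane(n,ce[i]+[x,y],161).round(1)) for i in range(1,k) if st[i,4]>5])
t0=cv2.imread("pics/top0.png")
for nm,(x,y) in dict(tin=(329,171),tape=(322,320),sleeve=(411,195),green=(278,154),white=(383,149)).items():
    print(nm,np.abs(t[y-18:y+18,x-18:x+18].astype(int)-t0[y-18:y+18,x-18:x+18]).mean().round(1))
```

```text
wide top exp [303.7 238.5] [(np.int32(29), array([303.4, 238.7]), array([594.5,  88.2]))]
wide side exp [311.4 239.7] [(np.int32(46), array([312.5, 240.7]), array([592.9,  90.6]))]
slim top exp [212.5 278.5] [(np.int32(31), array([212.7, 277.5]), array([499.2, 315.4]))]
slim side exp [374.9 322.6] [(np.int32(6), array([366.8, 315.3]), array([508.6, 298. ])), (np.int32(63), array([374.3, 323.2]), array([497.8, 317.3]))]
tin 2.1
tape 2.1
sleeve 4.8
green 2.0
white 1.9
```

Run:
```python
import cv2,numpy as np
t0,t=[cv2.cvtColor(cv2.imread(f"pics/{n}.png"),6).astype(np.float32) for n in("top0","t5")]
w=(slice(183,208),slice(398,426));print(cv2.phaseCorrelate(t0[w],t[w],cv2.createHanningWindow((28,25),5)))
d=np.abs(t-t0)[177:213,393:429];ys,xs=np.where(d>20);print(len(ys),xs.min()+393 if len(xs) else 0,xs.max()+393 if len(xs) else 0,ys.min()+177 if len(xs) else 0,ys.max()+177 if len(xs) else 0)
a,b=[cv2.cvtColor(cv2.imread(f"pics/{n}.png"),6).astype(np.float32) for n in("side0","s5")]
w=(slice(180,222),slice(234,274));print(cv2.phaseCorrelate(a[w],b[w],cv2.createHanningWindow((40,42),5)))
```

```text
((0.08053446626200689, -0.016722157358119105), 0.864241470336914)
30 393 420 182 210
((-0.35402555067079433, 0.4213219992899724), 1.0204094150331284)
```

```bash
python3 -c "
from workcell import *
print(job_done())"
```

```text
the job is handed in; nothing more can be done
None
```

I placed both bowls upside down, the wide one on the thick grey post and the slim one on the thin post, then released them and handed the job in at about 29 s. The last pictures put both closed ends within about 3 mm of the post axis at the seated height. The tin and tape looked unmoved; the pipe sleeve shifted about half a pixel in the side view only, and I did not look into that further.

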